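# Nest the measuring cups

## Task

Nest the measuring cups, larger before smaller: lower the yellow cup into the blue one where it stands and press it home past the spring tongues, then lower the red cup into the yellow one. Each must sit upright all the way down with its handle lying in line above the handle below. They are stoneware, so press gently, without slamming; leave the blue cup where it stands and do not disturb the other things on the worktop.

Things in the scene. Friction and masses are not known exactly. Their poses are not given: they have to be found in the camera images.
- big_cup_centre (a point): blue glazed measuring cup (big), a straight round cup open at the top: 76 mm outside diameter, 3 mm wall (70 mm inside), 48 mm high, floor 4 mm thick, foot edge bevelled 2.5 mm, about 250 g. The point lies on the cup's axis half-way up (24 mm above its underside). z points out of the mouth; the flat handle sticks out to -x.
- big_cup_handle (a point): grip point of the blue cup's handle: 68 mm from the cup's axis (towards -x), half-way through the handle's thickness, 3 mm below rim level. The handle is a straight flat bar along x, 10 mm wide (along y), 6 mm thick, its top level with the rim, ending 86 mm from the axis. Axes as the cup's.
- mid_cup_centre (a point): yellow glazed measuring cup (mid), a straight round cup open at the top: 66 mm outside diameter, 3 mm wall (60 mm inside), 54 mm high, floor 4 mm thick, foot edge bevelled 2.5 mm, about 100 g. The point lies on the cup's axis half-way up (27 mm above its underside). z points out of the mouth; the flat handle sticks out to -x.
- mid_cup_handle (a point): grip point of the yellow cup's handle: 68 mm from the cup's axis (towards -x), half-way through the handle's thickness, 3 mm below rim level. The handle is a straight flat bar along x, 13 mm wide (along y), 6 mm thick, its top level with the rim, ending 86 mm from the axis. Axes as the cup's.
- small_cup_centre (a point): red glazed measuring cup (small), a straight round cup open at the top: 56 mm outside diameter, 3 mm wall (50 mm inside), 60 mm high, floor 4 mm thick, foot edge bevelled 2.5 mm, about 80 g. The point lies on the cup's axis half-way up (30 mm above its underside). z points out of the mouth; the flat handle sticks out to -x.
- small_cup_handle (a point): grip point of the red cup's handle: 68 mm from the cup's axis (towards -x), half-way through the handle's thickness, 3 mm below rim level. The handle is a straight flat bar along x, 16 mm wide (along y), 6 mm thick, its top level with the rim, ending 86 mm from the axis. Axes as the cup's.
- stand_left (a point): middle of the left bay of a fixed wooden stand whose 250 mm wide board slopes down towards the robot at 0.47 rad (27 degrees); the point is on the board, 52 mm above the worktop. Axes are the stand's own (z up, x level towards its high back edge). A low ledge along the bottom edge (18 mm above the board) and 14 mm strips beside each bay keep the cups on it.
- stand_right (a point): the same for the right bay, 120 mm from the left one. The yellow and the red cup stand one in each bay, either way round, leaning with the board, handles pointing down the slope over the ledge. A wall cabinet hangs over the left of the worktop (x beyond 0.55, y 0.05 to 0.67, underside 0.46 m up): keep the wrist clear of it.
- tongues (a point): blue cup's axis, 13 mm up, level with three sprung steel tongues that stand 3 mm out of its inside wall (120 degrees apart, one by the handle). The yellow cup usually catches on them 3 to 10 mm above its seat and takes 5 to 13 N straight down to go home. Press its rim evenly at two opposite points, or its middle: a push on the overhanging handle cocks or tips the cups.
- tin_mid (a point): food tin with green picture, 75 mm across, 58 high; bystander, leave it alone. The point is 20 mm above the middle of its underside.
- mill_mid (a point): small glass salt shaker with grey top, 44 mm across, 90 high; bystander, leave it alone. The point is 20 mm above the middle of its underside.
- cheese_mid (a point): wrapped block of cheese, 73x102x37; bystander, leave it alone. The point is 20 mm above the middle of its underside.
- egg_box_mid (a point): closed egg box, 106x156x72; bystander, leave it alone. The point is 20 mm above the middle of its underside.
- spice_jar_mid (a point): spice jar with yellow lid, 42 mm across, 96 high; bystander, leave it alone. The point is 20 mm above the middle of its underside.
- glass_mid (a point): clear drinking glass, 81 mm across, 91 high; bystander, leave it alone. The point is 20 mm above the middle of its underside.
- big_cup: the blue cup: the same thing as its centre point, but the point is the centre of its underside; axes the same.
- mid_cup: the yellow cup: the same thing as its centre point, but the point is the centre of its underside; axes the same.
- small_cup: the red cup: the same thing as its centre point, but the point is the centre of its underside; axes the same.

How it is judged:
By the outcome, as a careful person would: the job done as asked, in the order asked, and still so for the second after the job is handed in, with the robot touching nothing.
It also fails if it takes over 72 s, if anything falls off the work surface, if the arm or the gripper's body presses on something with over 40 N, if the wrist force passes 120 N, or if a joint passes its speed limit or range.

## Robot

A 7-joint arm with a two-finger parallel gripper is mounted at the origin on a cart in front of the work surface, level with it; the furniture and walls round the work are solid. World frame = base frame: x ahead of the robot, y to its left, z up, the work surface at z = 0. Lengths are in m, angles in degrees, forces in N, time in s.
With the tool pointing down it reaches from about 0.425 to 0.875 m from the base axis. Payload 4.7 kg.
Tool frame: the origin (TCP) lies between the finger pads; the fingertips stand 19 mm ahead of it and the grasp point (between the pads) is the TCP; x points along the fingers, z is the direction in which the jaws open and shut, and the axes are right-handed (so a half turn about x gives the same grasp; the last joint's range is limited). The gripper opens to 87 mm and grips with 3 to 60 N. Pads are 19 mm wide; open, the fingers measure 117 mm over their backs; the gripper's body (75 mm by 190 mm) begins 51 mm behind the grasp point.
Start: joints at [76.324, 18.392, -4.016, 83.108, 1.295, 78.541, -3.26], TCP at [0.163, -0.629, 0.242] pointing down, gripper open.
Joint ranges: [-163.93, 163.93], [-17.29, 119.83], [-79.2, 71.16], [3.27, 140.29], [-89.18, 269.18], [5.43, 117.66], [-154.24, 154.24]. Speed limits (degrees/s): [147.25, 147.25, 180, 180, 180, 180, 180].

## Interface

Orientations are given as [roll, pitch, yaw] about the fixed x, y, z axes, in that order (R = Rz(yaw) Ry(pitch) Rx(roll)).
In Python, from cell import monitor, read_camera, camera_model, env, regions_of gives the robot as it stands. The module is installed in compiled form; this text tells all that it offers.
- The arm moves only by the tool step_arm, never from a script. Its argument "deltas" is a list of rows, each a list of 5 numbers: the gripper's target within -1 to 1 (fully open at 1, half-way at 0, shut at -1), then the shift along the tool's x, y, z in m, then the turn about the tool's x in degrees. A call has 1 to 12 rows; each row is the pose to reach, as a shift and turn from the pose commanded when the call began, along the tool's axes at that moment; what a row does not reach only later rows make up. A row lasts 1/8 s, in which the tool goes at most 62.5 mm and 10.7 degrees, less where a joint would pass 70% of its speed; a pose out of reach is approached as far as the arm can. A call with a gripper value outside its range is refused whole. The fingers move at their own pace and stop on an object; "newtons" is the grip in N (left out, the last holds). Time passes only in rows, so rows that repeat a pose let the fingers close. It gives the time, the measured TCP pose, the force and the opening at its end, in the units of the state.
- monitor.get_obs(): the state, without advancing time (a new reading comes with each control period).
- read_camera(name): name is "scene" or "top" or "wrist"; returns (picture, depth): 420x560x3 uint8, red, green, blue; 420x560 float32, m along the optical axis (not along the pixel's ray), 0 where there is no reading.
- camera_model(name): a dict with "fx", "fy", "cx", "cy" (pixels), "xyz" and "attitude" of the camera in the world. Camera axes: x right, y down, z forward; pixel columns grow to the right and rows downward; lengths in m; the calibration is good to about 2 mm. A picture is of the moment at which its call begins: read the wrist's pose just before it. camera_model takes no time and is no camera call; for the wrist camera it gives the pose at the moment of the call.
- env.sign_off(): hands the job in, once; it reports no verdict.
Trained networks look in the newest picture that a camera, given by its name, has taken for a name from the list of things; names that differ only in an ending like _2 or _b are one class to them, and where a whole thing is asked for, a point or a joint stands for the part that bears it (a point fixed in the world has none). Each returns a list of dicts, best first, with "p" (0 to 1); they miss things now and then, are a little off and sometimes report something else, mostly with a low value. They report only what shows in the picture. A call takes as long as a camera call.
- regions_of(camera, thing): "pixels" (420x560 bool, what is visible of it) and "pixel" ([column, row] in pixels, amid what is visible of it).
The state is a dict: "time_s": time; "qpos": joint angles; "joint_velocities": joint speeds; "effort": joint torques, N m; "tool_pos": TCP position; "tool_rot": TCP orientation; "force": force on the tool from outside, world axes, zero at the start; "wrist_torque": the same for the moment, N m; "grip_width": finger opening in m.
Only numpy, scipy, OpenCV 4.12 (cv2) and the standard library are available. Lean on these libraries where they do the work, as an engineer would, in place of code of your own. Each camera call takes 0.05 s, during which the arm holds its last target. There are 200 camera calls.

## Working session

There is one attempt and no reset: what is moved stays moved. The work goes in short steps, Python scripts to look and compute and a tool call to move; the robot and the scene stay as the last step left them, time stands still between calls to the robot, and variables do not carry over. Pictures are saved under pics/ and viewed, about 8 in all and at most 12, crops included, and the job is handed in when it is done.

Besides the shell and the picture viewer there is one more tool, called after "Emit:" as name(argument=value, ...), one argument or row to a line, values as JSON. step_arm: Moves the arm, as the interface text tells. Its arguments: {"type":"object","properties":{"deltas":{"type":"array"},"newtons":{"type":"number"}},"required":["deltas"]}

```bash
mkdir -p pics; ls; python3 - <<'E'
from cell import monitor, read_camera, camera_model, env, regions_of
import cv2,numpy as np
print(monitor.get_obs())
ims=[]
for n in ("scene","top"):
    p,d=read_camera(n); print(n,camera_model(n))
    np.savez(f"{n}.npz",p=p,d=d)
    cv2.imwrite(f"pics/{n}0.png",p[...,::-1])
E
```

```text
pics
{'time_s': 0.0, 'qpos': array([76.3222463 , 18.43941951, -4.0169678 , 83.17395514,  1.29603222,
       78.54005972, -3.26144546]), 'joint_velocities': array([ 0.03448753, -0.0296749 , -0.0429516 ,  0.02195434, -0.03309717,
       -0.02641835,  0.0773976 ]), 'effort': array([-7.81028521e-04, -4.91299438e+01, -4.04430740e-01, -3.12535250e+01,
       -6.39495696e-02,  4.35906218e-02,  1.52130874e-04]), 'tool_pos': array([ 0.16242425, -0.62885629,  0.24046589]), 'tool_rot': array([-176.70492736,   89.89169156,  107.78267859]), 'force': array([ 0.03165264,  0.18938453, -0.84363956]), 'wrist_torque': array([-2.93137406e-02, -1.69572220e-05,  3.26734768e-02]), 'grip_width': 0.08705231701526871}
scene {'fx': 380.02373768806217, 'fy': 380.02373768806217, 'cx': 278.4193056664533, 'cy': 209.95038458842376, 'xyz': array([-0.0922411 ,  0.65740605,  0.78744276]), 'attitude': array([-128.06784531,    0.72452928, -135.50413497])}
top {'fx': 469.9115721888799, 'fy': 469.9115721888799, 'cx': 280.29458801117823, 'cy': 218.25311447403652, 'xyz': array([0.28848205, 0.01531243, 1.49249166]), 'attitude': array([-171.39647814,    0.30405175,  -91.67215972])}
```

View pics/scene0.png

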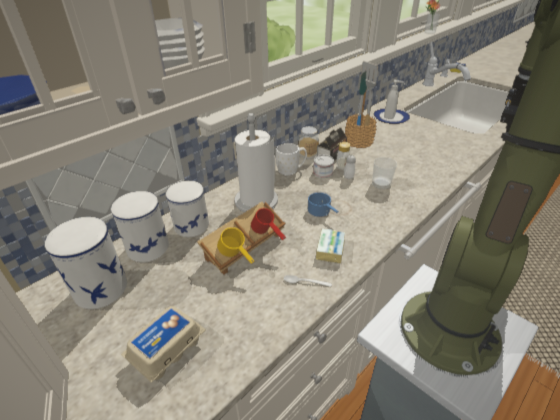

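View pics/top0.png

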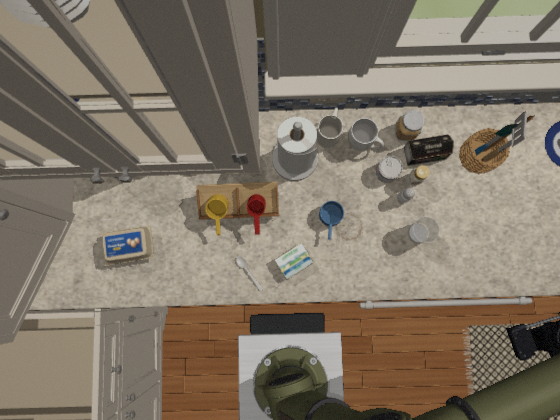

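```bash
cat > h.py <<'E'
from cell import monitor, read_camera, camera_model, env, regions_of
import cv2, numpy as np
from scipy.spatial.transform import Rotation as R
from scipy.optimize import least_squares
CUP=dict(big_cup=(38,48,10),mid_cup=(33,54,13),small_cup=(28,60,16))
def cloud(cam,d,m,model=None):
    c=model or camera_model(cam); m=cv2.erode(m.astype(np.uint8),np.ones((2,2)))>0
    v,u=np.nonzero(m&(d>0)); z=d[v,u]
    P=np.c_[(u-c['cx'])/c['fx']*z,(v-c['cy'])/c['fy']*z,z]
    return R.from_euler('xyz',c['attitude'],degrees=True).apply(P)+c['xyz']
def box(q,h):
    a=np.abs(q)-h
    return np.linalg.norm(np.maximum(a,0),axis=1)+np.minimum(a.max(1),0)
def pose(p): # x,y,z,yaw,tilt(rad, mouth toward -x)
    return R.from_euler('z',p[3])*R.from_euler('y',-p[4])
def sdf(p,P,name):
    ro,H,w=[a/1000 for a in CUP[name]]
    q=pose(p).inv().apply(P-p[:3]); r=np.hypot(q[:,0],q[:,1]); z=q[:,2]
    a=box(np.c_[r-(ro-.0015),z-H/2],[.0015,H/2]); b=box(np.c_[r,z-.002],[ro,.002])
    c=box(q-[-(.086+ro)/2,0,H-.003],[(.086-ro)/2,w/2,.003])
    return np.minimum(np.minimum(a,b),c)
def fit(name,P,p0,fixtilt=True):
    p0=np.array(p0,float); n=4 if fixtilt else 5
    f=lambda s: sdf(np.r_[s,p0[n:]],P,name)
    s=least_squares(f,p0[:n],loss='soft_l1',f_scale=.002,x_scale=[.01,.01,.01,.1,.1][:n])
    return np.r_[s.x,p0[n:]], np.median(np.abs(f(s.x)))
def grip_pt(name,p):
    return pose(p).apply([-.068,0,CUP[name][1]/1000-.003])+p[:3]
def mask(cam,thing):
    r=regions_of(cam,thing)
    return (r[0]['pixels'],r[0]['p']) if r else (None,0)
E
python3 - <<'E'
from h import *
for cam in("top","scene"):
    p,d=read_camera(cam)
    for n in CUP:
        m,pr=mask(cam,n)
        if m is None: print(cam,n,'none');continue
        P=cloud(cam,d,m); c=np.median(P,0)
        t=0 if n=='big_cup' else .47
        best=min((fit(n,P,[c[0]+.01,c[1],0 if t==0 else .052,y0,t],n=='big_cup') for y0 in(-.6,-.2,.2,.6)),key=lambda a:a[1])
        print(cam,n,round(pr,2),len(P),np.round(best[0],4),'deg',np.degrees(best[0][3:]).round(1),'med',round(best[1]*1e3,2),'grip',grip_pt(n,best[0]).round(4))
E
```

```text
top big_cup 0.96 473 [ 0.5189 -0.1423  0.0024 -0.042   0.    ] deg [-2.4  0. ] med 0.97 grip [ 0.4509 -0.1395  0.0474]
top mid_cup 0.98 478 [0.5574 0.2097 0.0545 0.0407 0.4822] deg [ 2.3 27.6] med 0.85 grip [0.4735 0.2063 0.0682]
top small_cup none
scene big_cup 0.82 459 [ 0.5201 -0.1434  0.0074 -0.1652  0.    ] deg [-9.5  0. ] med 0.81 grip [ 0.453  -0.1323  0.0524]
scene mid_cup 0.76 644 [0.5552 0.2116 0.0546 0.0686 0.4751] deg [ 3.9 27.2] med 0.75 grip [0.4716 0.2058 0.0688]
scene small_cup 0.73 465 [0.5598 0.0924 0.0573 0.0091 0.4976] deg [ 0.5 28.5] med 0.69 grip [0.4729 0.0916 0.0749]
```

```bash
cat >> h.py <<'E'
def plan(target,yawdeg=None):
    """shift in tool axes to reach target; turn so that jaw axis is perpendicular to handle yaw"""
    o=monitor.get_obs(); Rt=R.from_euler('xyz',o['tool_rot'],degrees=True)
    s=Rt.inv().apply(np.array(target)-o['tool_pos']); M=Rt.as_matrix(); t=0
    if yawdeg is not None:
        g=np.radians(yawdeg); w=Rt.inv().apply([-np.sin(g),np.cos(g),0])
        t=np.degrees(np.arctan2(-w[1],w[2])); t=(t+90)%180-90
    print('shift',s.round(4),'turn',round(t,2),'q7',o['qpos'][6].round(1))
    return s,t
E
python3 - <<'E'
from h import *
o=monitor.get_obs(); print(R.from_euler('xyz',o['tool_rot'],degrees=True).as_matrix().round(3))
plan([.5,-.3,.24],3); plan([.44,.206,.24],3)
E
```

```text
[[-0.     0.968  0.25 ]
 [ 0.     0.25  -0.968]
 [-1.    -0.    -0.   ]]
shift [ 0.0015  0.4091 -0.2345] turn 11.49 q7 -3.3
shift [ 0.0015  0.4776 -0.7394] turn 11.49 q7 -3.3
```

Emit:
step_arm(
  deltas=[
    [1,0,0.05,-0.03,2],
    [1,0,0.1,-0.06,4],
    [1,0,0.15,-0.09,6],
    [1,0,0.2,-0.12,8],
    [1,0,0.25,-0.15,10],
    [1,0,0.3,-0.18,11.5],
    [1,0,0.35,-0.21,11.5],
    [1,0,0.4,-0.235,11.5],
    [1,0,0.41,-0.29,11.5],
    [1,0,0.41,-0.345,11.5],
    [1,0,0.41,-0.4,11.5],
    [1,0,0.41,-0.4,11.5],
  ],
)

```text
time_s: 2.0
tool_pos: [0.4594, -0.135, 0.2422]
tool_rot: [38.5, 89.9, -48.1]
force: [0.4, -0.1, -0.2]
grip_width: 0.0871
```

```bash
python3 - <<'E'
from h import *
print(monitor.get_obs()['qpos'].round(1))
p,d=read_camera('wrist'); cv2.imwrite('pics/w1.png',p[...,::-1]); cm=camera_model('wrist'); print(cm)
for n in CUP:
    m,pr=mask('wrist',n)
    if m is None: print(n,'none');continue
    P=cloud('wrist',d,m,cm); c=np.median(P,0); print(n,pr,c.round(3),len(P))
    if n=='big_cup': print(*[x for y0 in(-.1,.1) for x in fit(n,P,[.519,-.142,0,y0,0])])
plan([.44,.206,.24],3)
E
```

```text
[ 41.   -1.7 -27.  105.7  -0.8  75.8 -72.5]
{'fx': 295.44922416343485, 'fy': 295.44922416343485, 'cx': 278.447648013522, 'cy': 206.71073731057476, 'xyz': array([ 0.54311892, -0.13378636,  0.3861113 ]), 'attitude': array([ 1.62513021e+02, -1.06634935e-01, -8.68216034e+01])}
big_cup 0.56 [ 0.517 -0.148  0.005] 3686
[ 0.5211099  -0.14755868  0.00068913 -0.16521752  0.        ] 0.0003965043225214978 [ 0.52110991 -0.14755868  0.00068913 -0.16521753  0.        ] 0.0003965042099715783
mid_cup 0.4 [ 0.624 -0.405  0.037] 1820
small_cup none
shift [ 0.0015 -0.0022 -0.3475] turn -0.13 q7 -72.5
```

View pics/w1.png

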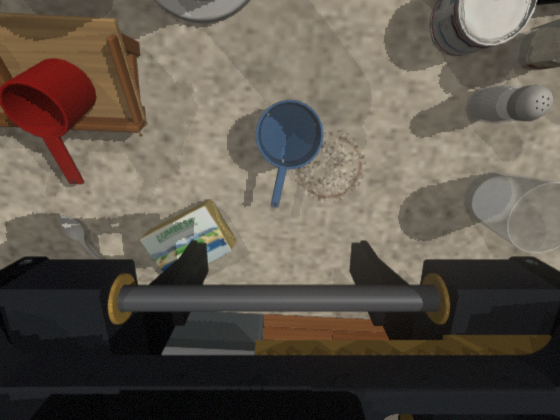

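Emit:
step_arm(
  deltas=[
    [1,0,0,-0.06,0],
    [1,0,0,-0.12,0],
    [1,0,0,-0.18,0],
    [1,0,0,-0.24,0],
    [1,0,0,-0.3,0],
    [1,0,0,-0.345,0],
    [1,0,0,-0.345,0],
    [1,0,0,-0.345,0],
  ],
)

```text
time_s: 3.2
tool_pos: [0.4424, 0.2033, 0.2412]
tool_rot: [-74.8, 90.0, -162.0]
force: [-0.3, -0.3, 0.2]
grip_width: 0.087
```

```bash
python3 - <<'E'
from h import *
print(monitor.get_obs()['qpos'].round(1),monitor.get_obs()['tool_pos'])
p,d=read_camera('wrist'); cv2.imwrite('pics/w2.png',p[...,::-1]); cm=camera_model('wrist')
for n,y,x in (('mid_cup',.208,.557),('small_cup',.092,.559)):
    m,pr=mask('wrist',n)
    if m is None: print(n,'none');continue
    P=cloud('wrist',d,m,cm); print(n,pr,np.median(P,0).round(3),len(P))
    q,e=min((fit(n,P,[x,y,.054,y0,.47],False) for y0 in(-.2,.04,.2)),key=lambda a:a[1]); print(q.round(4),np.degrees(q[3:]).round(2),e)
    g=grip_pt(n,q); print('grip',g.round(4)); plan(g,np.degrees(q[3]))
E
```

```text
[  22.9    0.3  -50.2  104.1    0.2   75.8 -114.5] [0.44237664 0.20330329 0.24124367]
mid_cup 0.97 [0.54  0.208 0.072] 5383
[0.557  0.2089 0.0527 0.0157 0.4716] [ 0.9  27.02] 0.0003275716188290397
grip [0.4733 0.2076 0.0672]
shift [ 0.174   0.0312 -0.0033] turn 1.87 q7 -114.5
small_cup 0.66 [ 0.514 -0.11   0.026] 1588
[ 0.522  -0.1316  0.0022  0.0694  0.1788] [ 3.97 10.25] 0.0008263792562099321
grip [ 0.4452 -0.1369  0.0462]
shift [ 0.1952 -0.0134  0.3396] turn -1.2 q7 -114.5
```

View pics/w2.png

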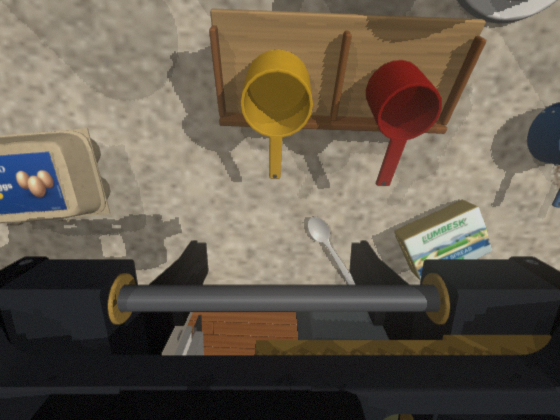

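Emit:
step_arm(
  deltas=[
    [1,0.03,0.031,-0.003,1.9],
    [1,0.08,0.031,-0.003,1.9],
    [1,0.13,0.031,-0.003,1.9],
    [1,0.16,0.031,-0.003,1.9],
    [1,0.174,0.031,-0.003,1.9],
    [1,0.174,0.031,-0.003,1.9],
  ],
  newtons=40,
)

```text
time_s: 4.1
tool_pos: [0.4723, 0.2088, 0.0672]
tool_rot: [-70.6, 89.9, -159.6]
force: [0.9, 0.3, 0.8]
grip_width: 0.0867
```

```bash
python3 - <<'E'
from h import *
plan([.4733,.2076,.0672],.9)
E
```

```text
shift [0.     0.0009 0.0012] turn 0.12 q7 -128.2
```

Emit:
step_arm(
  deltas=[
    [-1,0,0.001,0.001,0],
    [-1,0,0.001,0.001,0],
    [-1,0,0.001,0.001,0],
    [-1,0,0.001,0.001,0],
    [-1,0,0.001,0.001,0],
    [-1,0,0.001,0.001,0],
    [-1,0,0.001,0.001,0],
  ],
  newtons=40,
)

```text
time_s: 4.97
tool_pos: [0.4733, 0.2086, 0.0675]
tool_rot: [-59.3, 90.0, -148.2]
force: [0.1, -0.5, -0.1]
grip_width: 0.0249
```

Emit:
step_arm(
  deltas=[
    [-1,0,0.001,0.001,0],
    [-1,0,0.001,0.001,0],
    [-1,0,0.001,0.001,0],
    [-1,0,0.001,0.001,0],
    [-1,-0.01,0.001,0.001,0],
    [-1,-0.025,0.001,0.001,0],
    [-1,-0.05,0.001,0.001,0],
    [-1,-0.08,0.001,0.001,0],
    [-1,-0.08,0.001,0.001,0],
  ],
)

```text
time_s: 6.1
tool_pos: [0.4762, 0.2087, 0.1507]
tool_rot: [98.6, 89.7, 9.7]
force: [-0.8, 0.2, -0.7]
grip_width: 0.0122
```

```bash
python3 - <<'E'
from h import *
print(monitor.get_obs()['qpos'].round(1),monitor.get_obs()['tool_pos'],monitor.get_obs()['wrist_torque'])
p,d=read_camera('wrist'); cv2.imwrite('pics/w3.png',p[...,::-1]); cm=camera_model('wrist')
m,pr=mask('wrist','mid_cup'); P=cloud('wrist',d,m,cm)
q,e=fit('mid_cup',P,[.557,.208,.134,0,.4],False); print(len(P),q.round(4),np.degrees(q[3:]).round(2),e, grip_pt('mid_cup',q).round(4))
m,pr=mask('wrist','small_cup'); print(pr)
if m is not None:
    P=cloud('wrist',d,m,cm);print(np.median(P,0))
    q,e=fit('small_cup',P,[.557,.092,.054,0,.47],False); print(len(P),q.round(4),np.degrees(q[3:]).round(2),e, grip_pt('small_cup',q).round(4))
E
```

```text
[  20.2   11.2  -51.1  106.9    9.7   66.  -123.1] [0.47621478 0.20867937 0.15071727] [-0.03298987  0.10445927  0.0087084 ]
25093 [0.5601 0.2092 0.1353 0.0161 0.4756] [ 0.92 27.25] 0.0004581408118589647 [0.4763 0.2079 0.1495]
0.73
[0.53972983 0.08946514 0.08679303]
9984 [0.5587 0.0924 0.0517 0.037  0.4718] [ 2.12 27.03] 0.0005307343788364543 [0.4723 0.0892 0.0716]
```

View pics/w3.png

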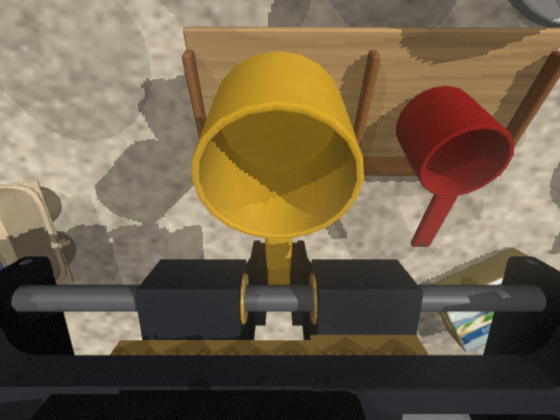

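Emit:
step_arm(
  deltas=[
    [-1,-0.04,0,0,0],
    [-1,-0.045,0.005,0.03,0],
    [-1,-0.045,0.01,0.08,0],
    [-1,-0.045,0.016,0.13,0],
    [-1,-0.045,0.016,0.18,0],
    [-1,-0.045,0.016,0.22,0],
    [-1,-0.045,0.016,0.249,0],
    [-1,-0.045,0.016,0.249,0],
    [-1,0.0,0.016,0.249,0],
    [-1,0.04,0.016,0.249,0],
    [-1,0.06,0.016,0.249,0],
    [-1,0.06,0.016,0.249,0],
  ],
)

```text
time_s: 7.75
tool_pos: [0.4931, -0.0393, 0.0855]
tool_rot: [-113.4, 89.7, 157.8]
force: [0.2, -0.1, 0.7]
grip_width: 0.0124
```

```bash
python3 - <<'E'
from h import *
o=monitor.get_obs();print(o['qpos'].round(1),o['tool_pos'],o['wrist_torque'])
p,d=read_camera('wrist'); cm=camera_model('wrist')
m,pr=mask('wrist','mid_cup'); P=cloud('wrist',d,m,cm)
q,e=fit('mid_cup',P,[.56,-.04,.075,0,.4],False); print(len(P),q.round(4),np.degrees(q[3:]).round(2),e, grip_pt('mid_cup',q).round(4))
plan([.492,-.04,.053],0)
E
```

```text
[ 38.5  11.2 -39.7 113.6   8.2  58.3 -93.9] [ 0.49311541 -0.03928305  0.08550533] [ 0.00203228  0.09545997 -0.0401246 ]
25600 [ 0.577  -0.0383  0.0761  0.0073  0.4547] [ 0.42 26.05] 0.0005287946933282377 [ 0.4936 -0.039   0.0921]
shift [ 0.0349 -0.0033 -0.    ] turn 1.16 q7 -93.9
```

```bash
python3 - <<'E'
from h import *
cm=camera_model('wrist'); print(monitor.get_obs()['tool_pos'])
p,d=read_camera('wrist'); o=monitor.get_obs();print(o['tool_pos'])
m,pr=mask('wrist','mid_cup'); P=cloud('wrist',d,m,cm)
q,e=fit('mid_cup',P,[.56,-.04,.075,0,.4],False); print(len(P),q.round(4),np.degrees(q[3:]).round(2),e, grip_pt('mid_cup',q).round(4))
plan([.492,-.04,.053],0)
E
```

```text
[ 0.4953337  -0.03996103  0.08788996]
[ 0.49578401 -0.04030608  0.08839784]
25439 [ 0.575  -0.0387  0.0756  0.0143  0.447 ] [ 0.82 25.61] 0.0003687315292767433 [ 0.4916 -0.0398  0.0922]
shift [ 0.0357 -0.0041 -0.0007] turn 1.12 q7 -93.9
```

Emit:
step_arm(
  deltas=[
    [-1,0.01,0,0,0.8],
    [-1,0.02,0,0,0.8],
    [-1,0.03,0,0,0.8],
    [-1,0.036,0,0,0.8],
    [-1,0.036,0,0,0.8],
    [-1,0.036,0,0,0.8],
    [-1,0.036,0,0,0.8],
  ],
)

```text
time_s: 8.82
tool_pos: [0.4954, -0.0411, 0.0519]
tool_rot: [68.8, 90.0, -20.9]
force: [0.0, -0.1, -1.5]
grip_width: 0.0122
```

Emit:
step_arm(
  deltas=[
    [-1,0,0,0,0],
    [-1,0,0,0,0],
  ],
  newtons=20,
)

```text
time_s: 9.07
tool_pos: [0.4951, -0.0411, 0.0517]
tool_rot: [45.7, 90.0, -44.0]
force: [0.1, -0.3, -1.7]
grip_width: 0.0126
```

```bash
cat > look.py <<'E'
from h import *
import sys
cm=camera_model('wrist'); p,d=read_camera('wrist'); o=monitor.get_obs();print('tool',o['tool_pos'].round(4),'F',o['force'].round(1),'T',o['wrist_torque'].round(3),o['grip_width'].round(4),o['time_s'])
np.savez('last.npz',p=p,d=d)
for a in sys.argv[1:]:
    n,x,y,z,t=a.split(','); m,pr=mask('wrist',n)
    if m is None: print(n,'none'); continue
    P=cloud('wrist',d,m,cm)
    q,e=fit(n,P,[float(x),float(y),float(z),0,float(t)],False)
    print(n,round(pr,2),len(P),q[:3].round(4),'yaw,tilt',np.degrees(q[3:]).round(2),'med',e.round(5),'grip',grip_pt(n,q).round(4))
E
python3 look.py mid_cup,.56,-.04,.04,.4
```

```text
Traceback (most recent call last):
  File "look.py", line 3, in <module>
    cm=camera_model('wrist'); p,d=read_camera('wrist'); o=monitor.get_obs();print('tool',o['tool_pos'].round(4),'F',o['force'].round(1),'T',o['wrist_torque'].round(3),o['grip_width'].round(4),o['time_s'])
                                                                                                                                                                       ^^^^^^^^^^^^^^^^^^^^^
AttributeError: 'float' object has no attribute 'round'
```

```bash
sed -i "s/o\['grip_width'\].round(4)/round(o['grip_width'],4)/; s/e.round(5)/round(float(e),5)/" look.py; python3 look.py mid_cup,.56,-.04,.04,.4
```

```text
tool [ 0.4951 -0.041   0.0516] F [ 0.3 -0.5 -0.7] T [ 0.055  0.097 -0.012] 0.0124 9.175
mid_cup 0.69 25144 [ 0.5748 -0.041   0.0392] yaw,tilt [-0.45 25.5 ] med 0.00038 grip [ 0.4914 -0.0403  0.056 ]
```

Emit:
step_arm(
  deltas=[
    [-1,0,0,0,0],
  ],
  newtons=10,
)

```text
time_s: 9.35
tool_pos: [0.495, -0.041, 0.0515]
tool_rot: [-4.4, 90.0, -94.1]
force: [0.1, -0.1, -0.2]
grip_width: 0.0131
```

Emit:
step_arm(
  deltas=[
    [-1,0,0,0,0],
  ],
  newtons=6,
)

```text
time_s: 9.48
tool_pos: [0.4952, -0.041, 0.0516]
tool_rot: [61.3, 90.0, -28.4]
force: [0.1, -0.1, -0.0]
grip_width: 0.0128
```

```bash
python3 look.py mid_cup,.56,-.04,.02,.3
```

```text
tool [ 0.4952 -0.041   0.0516] F [ 0.8 -0.9 -0.2] T [ 0.016 -0.033  0.008] 0.0129 9.525
mid_cup 0.63 17592 [ 0.5647 -0.0413  0.0109] yaw,tilt [-0.49  2.86] med 0.00074 grip [ 0.4942 -0.0407  0.0585]
```

Emit:
step_arm(
  deltas=[
    [-1,0,0,0,0],
    [-1,0,0,0,0],
  ],
  newtons=4,
)

```text
time_s: 9.82
tool_pos: [0.4952, -0.041, 0.0517]
tool_rot: [69.7, 90.0, -20.0]
force: [0.1, 1.1, 0.0]
grip_width: 0.0128
```

```bash
python3 look.py mid_cup,.56,-.04,.0,.0; python3 -c "
import numpy as np,cv2;cv2.imwrite('pics/w4.png',np.load('last.npz')['p'][...,::-1])"
```

```text
tool [ 0.4952 -0.041   0.0516] F [0.4 0.6 1.8] T [ 0.007 -0.039  0.034] 0.0126 9.875
mid_cup 0.88 16531 [ 0.5615 -0.0414  0.0008] yaw,tilt [-0.25  0.16] med 0.00032 grip [ 0.4933 -0.0411  0.0516]
```

View pics/w4.png

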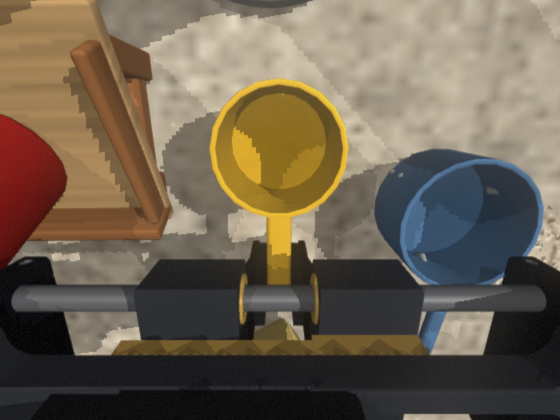

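Emit:
step_arm(
  deltas=[
    [-1,0,0,0,0],
    [-1,0,0,0,0],
    [-1,0,0,0,0],
    [-1,-0.02,0,0,0],
    [-1,-0.05,0,0,0],
    [-1,-0.08,0,0,0],
    [-1,-0.08,0,0,0],
    [-1,-0.08,0,0,0],
  ],
  newtons=50,
)

```text
time_s: 10.92
tool_pos: [0.4942, -0.0411, 0.1305]
tool_rot: [-88.5, 89.9, -178.2]
force: [-0.5, -0.0, -1.9]
grip_width: 0.0121
```

```bash
python3 look.py mid_cup,.56,-.04,.08,.0 big_cup,.521,-.147,0,0
python3 - <<'E'
from h import *
yaw=np.radians(-9.5); t=np.array([.5211,-.1476])-.0665*np.array([np.cos(yaw),np.sin(yaw)]); print(t); plan([*t,.13],-9.5)
E
```

```text
tool [ 0.494  -0.041   0.1302] F [ 0.   0.3 -1.2] T [ 0.048  0.073 -0.022] 0.0121 10.975
mid_cup 0.63 16020 [ 0.56   -0.0414  0.079 ] yaw,tilt [-0.85 -0.42] med 0.00031 grip [ 0.4923 -0.0404  0.1305]
big_cup 0.66 8258 [ 0.5225 -0.1415  0.0007] yaw,tilt [-4.88  0.2 ] med 0.00049 grip [ 0.4545 -0.1357  0.0455]
[ 0.45551201 -0.13662433]
shift [ 0.0002 -0.039   0.0955] turn 9.79 q7 -92.4
```

```bash
cat > blue.py <<'E'
from h import *
def fit3(P):
    f=lambda s: sdf(np.array([s[0],s[1],s[3],s[2],0]),P,'big_cup')
    s=least_squares(f,[.521,-.143,-.08,0],loss='soft_l1',f_scale=.001,x_scale=[.01,.01,.1,.01]); return s.x, np.median(abs(s.fun))
for cam in('wrist','top','scene'):
    cm=camera_model(cam); p,d=read_camera(cam); rr=regions_of(cam,'big_cup')
    for r in rr[:1]:
        P=cloud(cam,d,r['pixels'],cm); s,e=fit3(P)
        hd=P[np.hypot(*(P[:,:2]-s[:2]).T)>.045]; hd=hd[hd[:,2]>.03]
        c=hd.mean(0)[:2]-s[:2] if len(hd) else [1,0]
        print(cam,round(r['p'],2),len(P),s[:2].round(4),'yaw',np.degrees(s[2]).round(1),'z',s[3].round(4),'med',round(e*1e3,2),'handle n',len(hd),np.degrees(np.arctan2(-c[1],-c[0])).round(1))
E
python3 blue.py
```

```text
wrist 0.77 8459 [ 0.5207 -0.1441] yaw -7.5 z 0.0007 med 0.35 handle n 193 -9.3
scene 0.86 463 [ 0.5214 -0.1428] yaw -7.6 z 0.0068 med 0.85 handle n 27 -9.6
```

Emit:
step_arm(
  deltas=[
    [-1,-0.01,-0.015,0,3],
    [-1,-0.03,-0.03,0,6],
    [-1,-0.04,-0.05,0,8],
    [-1,-0.04,-0.05,0,8],
    [-1,-0.04,-0.05,0,8],
    [-1,-0.04,-0.05,0,8],
    [-1,-0.04,-0.05,0,8],
  ],
)

```text
time_s: 12.25
tool_pos: [0.4452, -0.041, 0.1711]
tool_rot: [-131.6, 89.9, 130.7]
force: [-0.5, -0.5, -0.7]
grip_width: 0.012
```

```bash
python3 blue.py; python3 look.py mid_cup,.506,-.05,.12,0; python3 blue.py;  python3 -c "
import numpy as np,cv2;cv2.imwrite('pics/w5.png',np.load('last.npz')['p'][...,::-1])"
```

```text
wrist 0.87 6900 [ 0.5207 -0.144 ] yaw -6.9 z 0.0007 med 0.36 handle n 340 -8.6
top 0.67 117 [ 0.3633 -0.0184] yaw 21.3 z 0.0059 med 2.88 handle n 11 -101.6
scene 0.6 373 [ 0.521  -0.1432] yaw -7.8 z 0.0059 med 0.85 handle n 22 -9.4
tool [ 0.4451 -0.0412  0.1715] F [-0.3  0.7 -0.8] T [0.039 0.055 0.038] 0.0121 12.6
mid_cup 0.56 16058 [ 0.5104 -0.0506  0.12  ] yaw,tilt [-8.72 -0.3 ] med 0.00031 grip [ 0.4434 -0.0403  0.1714]
wrist 0.67 7189 [ 0.5206 -0.144 ] yaw -7.7 z 0.0007 med 0.36 handle n 428 -8.8
top 0.49 122 [ 0.5207 -0.1441] yaw -9601.7 z 0.0026 med 0.86 handle n 0 180.0
scene 0.66 348 [ 0.5213 -0.1429] yaw -12.8 z 0.0043 med 0.75 handle n 10 -10.6
```

View pics/w5.png

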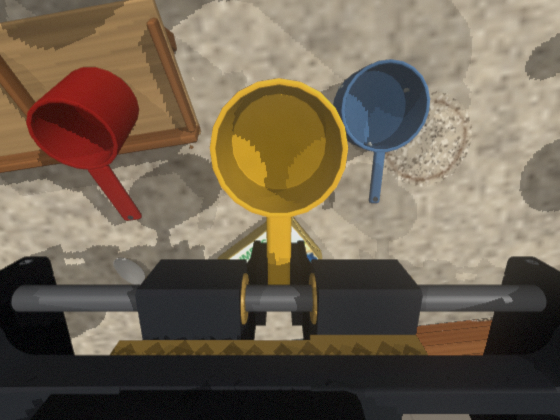

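```bash
python3 - <<'E'
from h import *
o=monitor.get_obs(); plan(o['tool_pos']+[.0102,-.0934,-.055],-8)
E
```

```text
shift [0.055  0.0226 0.0912] turn 0.29 q7 -93.6
```

Emit:
step_arm(
  deltas=[
    [-1,0,0.0075,0.03,0],
    [-1,0,0.015,0.06,0],
    [-1,0,0.0226,0.0912,0],
    [-1,0.02,0.0226,0.0912,0],
    [-1,0.04,0.0226,0.0912,0],
    [-1,0.05,0.0226,0.0912,0],
    [-1,0.055,0.0226,0.0912,0],
    [-1,0.055,0.0226,0.0912,0],
    [-1,0.055,0.0226,0.0912,0],
    [-1,0.055,0.0226,0.0912,0],
  ],
)

```text
time_s: 14.2
tool_pos: [0.4556, -0.1348, 0.1171]
tool_rot: [65.9, 89.9, -31.8]
force: [-0.4, -0.4, -1.3]
grip_width: 0.0119
```

```bash
python3 look.py mid_cup,.521,-.144,.065,0; python3 blue.py | grep -v top
 python3 -c "
import numpy as np,cv2;cv2.imwrite('pics/w6.png',np.load('last.npz')['p'][...,::-1])"
```

```text
tool [ 0.4555 -0.1348  0.117 ] F [ 0.5  0.6 -1.1] T [ 0.078  0.105 -0.028] 0.012 14.25
mid_cup 0.98 16093 [ 0.5209 -0.1442  0.0657] yaw,tilt [-8.78 -0.24] med 0.00031 grip [ 0.4539 -0.1338  0.117 ]
scene 0.68 316 [ 0.5209 -0.1431] yaw -12.1 z 0.0072 med 0.83 handle n 11 -11.0
```

View pics/w6.png

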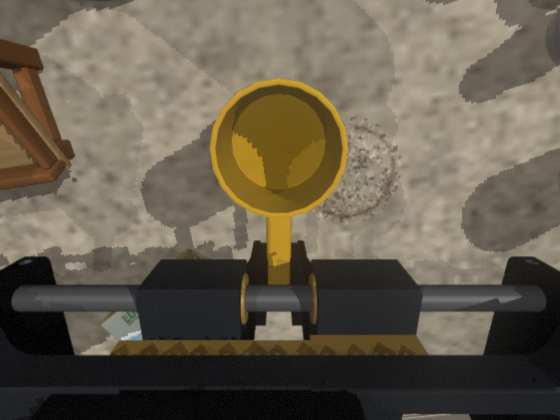

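Emit:
step_arm(
  deltas=[
    [-1,0.006,0,0,0],
    [-1,0.012,0,0,0],
    [-1,0.016,0,0,0],
    [-1,0.019,0,0,0],
    [-1,0.022,0,0,0],
    [-1,0.025,0,0,0],
    [-1,0.025,0,0,0],
  ],
)

```text
time_s: 15.48
tool_pos: [0.4551, -0.1346, 0.0913]
tool_rot: [-95.8, 90.0, 166.4]
force: [0.4, 0.1, -0.5]
grip_width: 0.0122
```

Emit:
step_arm(
  deltas=[
    [-1,0.004,0,0,0],
    [-1,0.008,0,0,0],
    [-1,0.012,0,0,0],
    [-1,0.016,0,0,0],
    [-1,0.02,0,0,0],
    [-1,0.023,0,0,0],
    [-1,0.023,0,0,0],
  ],
)

```text
time_s: 16.35
tool_pos: [0.455, -0.1346, 0.0683]
tool_rot: [-104.2, 90.0, 158.1]
force: [-0.4, 0.4, -0.2]
grip_width: 0.0118
```

```bash
python3 look.py mid_cup,.521,-.144,.02,0
```

```text
tool [ 0.4552 -0.1346  0.0684] F [-0.4  0.3 -0.8] T [0.037 0.067 0.009] 0.012 16.4
mid_cup 0.67 16191 [ 0.5197 -0.1439  0.0209] yaw,tilt [-5.7  -1.57] med 0.00042 grip [ 0.4534 -0.1373  0.0738]
```

Emit:
step_arm(
  deltas=[
    [-1,0.002,0,0,0],
    [-1,0.004,0,0,0],
    [-1,0.005,0,0,0],
    [-1,0.005,0,0,0],
    [-1,0.005,0,0,0],
  ],
)

```text
time_s: 17.08
tool_pos: [0.4553, -0.1347, 0.0636]
tool_rot: [52.9, 90.0, -44.8]
force: [-0.0, 0.4, -1.3]
grip_width: 0.0124
```

```bash
python3 look.py mid_cup,.521,-.144,.012,0; python3 blue.py | grep -v top
```

```text
tool [ 0.4553 -0.1347  0.0636] F [-0.2 -0.7 -1.1] T [ 0.057 -0.024 -0.029] 0.012 17.125
mid_cup 0.97 16270 [ 0.5206 -0.1441  0.0122] yaw,tilt [-8.61 -0.22] med 0.00031 grip [ 0.4535 -0.1339  0.0635]
wrist 0.76 988 [ 0.5208 -0.1431] yaw 1540.6 z 0.001 med 0.36 handle n 0 180.0
scene 0.59 184 [ 0.5209 -0.1433] yaw -11.9 z 0.0047 med 0.73 handle n 2 -9.7
```

Emit:
step_arm(
  deltas=[
    [-1,0.001,0,0,0],
    [-1,0.001,0,0,0],
    [-1,0.001,0,0,0],
  ],
  newtons=5,
)

```text
time_s: 17.85
tool_pos: [0.4553, -0.1347, 0.0626]
tool_rot: [43.6, 90.0, -54.1]
force: [0.2, -0.2, 1.7]
grip_width: 0.013
```

Emit:
step_arm(
  deltas=[
    [-0.2,0,0,0,0],
    [-0.2,0,0,0,0],
    [-0.2,0,0,0,0],
    [-0.2,0,0,0,0],
    [-0.2,-0.02,0,0,0],
    [-0.2,-0.04,0,0,0],
    [-0.2,-0.065,0,0,0],
    [-0.2,-0.065,0,0,0],
    [-0.2,-0.065,0,0,0],
  ],
)

```text
time_s: 18.98
tool_pos: [0.4548, -0.1346, 0.1269]
tool_rot: [-87.2, 90.0, 175.1]
force: [0.0, -0.3, 0.2]
grip_width: 0.035
```

```bash
python3 look.py mid_cup,.521,-.144,.012,0; python3 blue.py | grep -v top;python3 -c "
import numpy as np,cv2;cv2.imwrite('pics/w7.png',np.load('last.npz')['p'][...,::-1])
from h import *
plan([.5206,-.144,.105],-8)"
```

```text
tool [ 0.4545 -0.1345  0.1266] F [ 0.3  0.1 -0.6] T [ 0.033  0.009 -0.021] 0.0345 19.025
mid_cup 0.98 8377 [ 0.5208 -0.1442  0.0115] yaw,tilt [-8.25  0.14] med 0.00034 grip [ 0.4534 -0.1345  0.0624]
wrist 0.81 410 [ 0.5206 -0.1437] yaw -16103.9 z 0.0007 med 0.35 handle n 0 180.0
scene 0.75 224 [ 0.521 -0.143] yaw -7.9 z 0.0056 med 0.77 handle n 10 -12.0
shift [0.0221 0.0663 0.0005] turn 0.29 q7 -86.5
```

View pics/w7.png

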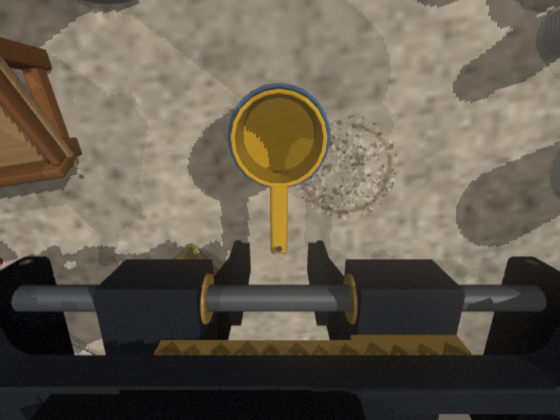

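Emit:
step_arm(
  deltas=[
    [0.24,0,0.02,0,0],
    [0.24,0,0.045,0,0],
    [0.24,0,0.0663,0.0005,0],
    [0.24,0,0.0663,0.0005,0],
    [0.24,0.015,0.0663,0.0005,0],
    [0.24,0.03,0.0663,0.0005,0],
    [0.24,0.03,0.0663,0.0005,0],
    [0.24,0.03,0.0663,0.0005,0],
  ],
  newtons=40,
)

```text
time_s: 20.38
tool_pos: [0.5206, -0.144, 0.0975]
tool_rot: [-56.3, 90.0, -154.1]
force: [-0.2, -0.1, 0.6]
grip_width: 0.0538
```

```bash
python3 look.py; python3 -c "
from h import *
plan([.5207,-.144,.0845],-8)"
```

```text
tool [ 0.5209 -0.1441  0.0978] F [-0.3  1.   0.3] T [ 0.003  0.028 -0.001] 0.054 20.425
shift [ 0.0133 -0.0003 -0.0001] turn 0.28 q7 -92.7
```

Emit:
step_arm(
  deltas=[
    [0.24,0.005,0,0,0],
    [0.24,0.009,0,0,0],
    [0.24,0.011,0,0,0],
    [0.24,0.012,0,0,0],
    [0.24,0.013,0,0,0],
    [0.24,0.0135,0,0,0],
    [0.24,0.0135,0,0,0],
  ],
)

```text
time_s: 21.3
tool_pos: [0.521, -0.1441, 0.0842]
tool_rot: [65.2, 90.0, -32.5]
force: [-0.2, 0.7, 0.5]
grip_width: 0.0538
```

Emit:
step_arm(
  deltas=[
    [0.24,0.0005,0,0,0],
    [0.24,0.001,0,0,0],
    [0.24,0.001,0,0,0],
  ],
)

```text
time_s: 21.68
tool_pos: [0.521, -0.1441, 0.0831]
tool_rot: [68.5, 90.0, -29.2]
force: [0.9, 0.3, 0.8]
grip_width: 0.0541
```

Emit:
step_arm(
  deltas=[
    [0.24,0.0005,0,0,0],
    [0.24,0.001,0,0,0],
    [0.24,0.001,0,0,0],
  ],
)

```text
time_s: 22.05
tool_pos: [0.5207, -0.144, 0.0819]
tool_rot: [-82.7, 90.0, 179.6]
force: [0.3, 0.4, 0.8]
grip_width: 0.0537
```

```bash
python3 look.py mid_cup,.521,-.144,.012,0; python3 -c "
import numpy as np,cv2;cv2.imwrite('pics/w8.png',np.load('last.npz')['p'][...,::-1])"
```

```text
tool [ 0.5207 -0.144   0.0819] F [ 0.2 -0.1  0.5] T [ 0.078 -0.066  0.001] 0.0538 22.1
mid_cup 0.79 7604 [ 0.5204 -0.1441  0.0131] yaw,tilt [-5.83 -0.84] med 0.00041 grip [ 0.4535 -0.1373  0.0651]
```

View pics/w8.png

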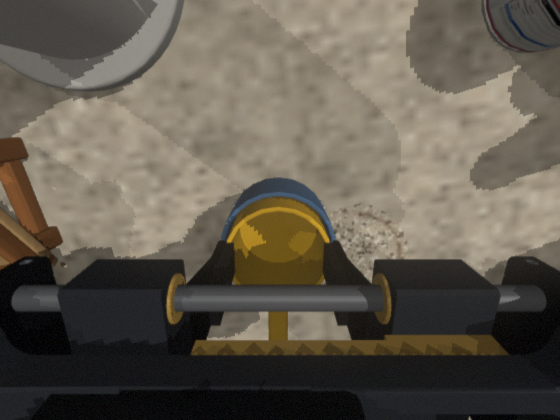

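Emit:
step_arm(
  deltas=[
    [0.24,0.0005,0,0,0],
    [0.24,0.001,0,0,0],
    [0.24,0.001,0,0,0],
  ],
)

```text
time_s: 22.52
tool_pos: [0.5208, -0.1441, 0.0809]
tool_rot: [-49.9, 90.0, -147.6]
force: [0.5, -0.5, 1.1]
grip_width: 0.054
```

Emit:
step_arm(
  deltas=[
    [0.24,0.0005,0,0,0],
    [0.24,0.001,0,0,0],
    [0.24,0.001,0,0,0],
  ],
)

```text
time_s: 22.9
tool_pos: [0.5208, -0.1441, 0.0799]
tool_rot: [-69.7, 90.0, -167.4]
force: [-0.0, -0.6, 0.2]
grip_width: 0.054
```

```bash
python3 - <<'E'
from h import *
cm=camera_model('wrist'); p,d=read_camera('wrist')
P=cloud('wrist',d,d>0,cm); r=np.hypot(P[:,0]-.5207,P[:,1]+.144)
for lo,hi in((0,20),(30,33),(35,38)):
    z=P[(r>lo)&(r<hi)] if 0 else P[(r>lo/1e3)&(r<hi/1e3)][:,2]; print(lo,len(z),np.percentile(z,[5,25,50,75,90,97]).round(4))
# finger pixels: points higher than .06 near y side
yaw=np.radians(-8); e=np.array([-np.sin(yaw),np.cos(yaw)]); f=np.array([np.cos(yaw),np.sin(yaw)])
D=P[:,:2]-[.5207,-.144]; u=D@f; v=D@e
for zz in(.058,.062,.066,.07,.075,.08):
    k=(abs(P[:,2]-zz)<.002)&(abs(u)<.02)&(abs(v)<.06)
    print(zz,k.sum(),[ (v[k&(v*s>0)].min().round(4),v[k&(v*s>0)].max().round(4)) for s in(1,-1) if (k&(v*s>0)).any()], (u[k].min().round(4),u[k].max().round(4)) if k.any() else '')
c=p[180:320,190:370]; cv2.imwrite('pics/w9.png',cv2.resize(c[...,::-1],None,fx=4,fy=4,interpolation=cv2.INTER_CUBIC))
E
```

```text
0 1655 [0.0101 0.0107 0.0111 0.0115 0.0119 0.0123]
30 8802 [0.0411 0.0944 0.1497 0.1733 0.1776 0.18  ]
35 6712 [0.0176 0.0492 0.1482 0.1697 0.1744 0.178 ]
0.058 107 [(np.float64(0.0214), np.float64(0.0302)), (np.float64(-0.0306), np.float64(-0.0228))] (np.float64(-0.0198), np.float64(0.0195))
0.062 337 [(np.float64(0.0234), np.float64(0.0351)), (np.float64(-0.0366), np.float64(-0.0227))] (np.float64(-0.0182), np.float64(0.02))
0.066 154 [(np.float64(0.0261), np.float64(0.0352)), (np.float64(-0.0365), np.float64(-0.0274))] (np.float64(-0.0085), np.float64(0.0129))
0.07 176 [(np.float64(0.0261), np.float64(0.0355)), (np.float64(-0.0365), np.float64(-0.0274))] (np.float64(-0.0088), np.float64(0.0127))
0.075 182 [(np.float64(0.0262), np.float64(0.0349)), (np.float64(-0.0362), np.float64(-0.0274))] (np.float64(-0.0079), np.float64(0.0127))
0.08 166 [(np.float64(0.0262), np.float64(0.0351)), (np.float64(-0.0364), np.float64(-0.0274))] (np.float64(-0.0063), np.float64(0.0125))
```

View pics/w9.png

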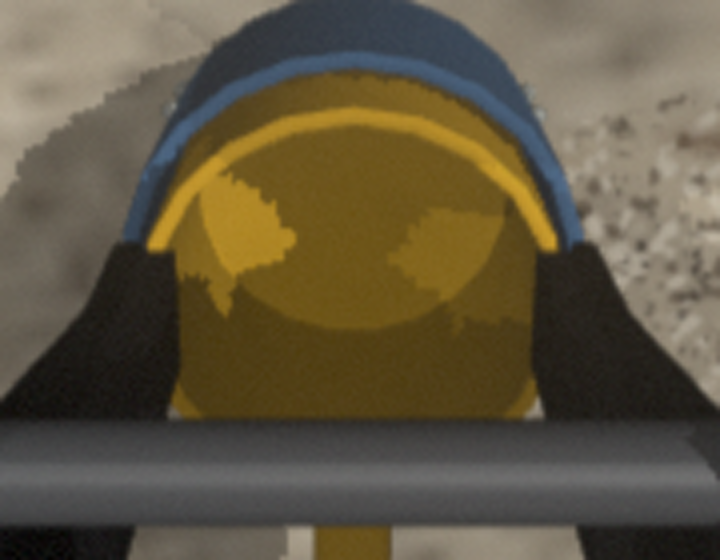

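Emit:
step_arm(
  deltas=[
    [0.24,0.0003,0,0,0],
    [0.24,0.0006,0,0,0],
    [0.24,0.001,0,0,0],
    [0.24,0.001,0,0,0],
  ],
)

```text
time_s: 23.45
tool_pos: [0.5208, -0.1441, 0.0789]
tool_rot: [-69.4, 90.0, -167.1]
force: [1.0, -1.2, 1.7]
grip_width: 0.0539
```

Emit:
step_arm(
  deltas=[
    [0.24,0.0003,0,0,0],
    [0.24,0.0006,0,0,0],
    [0.24,0.001,0,0,0],
    [0.24,0.001,0,0,0],
  ],
)

```text
time_s: 23.95
tool_pos: [0.5208, -0.1441, 0.0779]
tool_rot: [-62.3, 90.0, -160.0]
force: [0.2, 0.6, 1.2]
grip_width: 0.0541
```

Emit:
step_arm(
  deltas=[
    [0.24,0.0003,0,0,0],
    [0.24,0.0006,0,0,0],
    [0.24,0.001,0,0,0],
    [0.24,0.001,0,0,0],
  ],
)

```text
time_s: 24.45
tool_pos: [0.521, -0.1441, 0.0774]
tool_rot: [30.6, 90.0, -67.1]
force: [-1.2, 1.1, 5.8]
grip_width: 0.0543
```

```bash
cat > floor.py <<'E'
from h import *
o=monitor.get_obs(); cm=camera_model('wrist'); p,d=read_camera('wrist')
P=cloud('wrist',d,d>0,cm); r=np.hypot(P[:,0]-.5207,P[:,1]+.144)
hsv=cv2.cvtColor(p,cv2.COLOR_RGB2HSV).reshape(-1,3)
k=(r<.02)&(P[:,2]<.03); Q=P[k]; A=np.c_[Q[:,:2]-[.5207,-.144],np.ones(len(Q))]
s=np.linalg.lstsq(A,Q[:,2],rcond=None)[0]
print('tool z',o['tool_pos'][2].round(4),'F',o['force'].round(1),'floor top',s[2].round(4),'slopes deg',np.degrees(s[:2]).round(2),len(Q))
E
python3 floor.py
```

```text
tool z 0.0774 F [-1.2  1.1  5.8] floor top 0.0087 slopes deg [ 0.11 -0.08] 1678
```

Emit:
step_arm(
  deltas=[
    [0.24,0.0004,0,0,0],
    [0.24,0.0008,0,0,0],
    [0.24,0.0012,0,0,0],
    [0.24,0.0012,0,0,0],
  ],
)

```text
time_s: 25.0
tool_pos: [0.521, -0.1441, 0.0773]
tool_rot: [2.7, 90.0, -95.0]
force: [-4.4, 1.4, 12.3]
grip_width: 0.0541
```

```bash
python3 floor.py
```

```text
tool z 0.0773 F [-4.4  1.4 12.3] floor top 0.0087 slopes deg [-0.1 -0. ] 1679
```

Emit:
step_arm(
  deltas=[
    [0.24,0.0003,0,0,0],
    [0.24,0.0006,0,0,0],
    [0.24,0.0006,0,0,0],
  ],
)

```text
time_s: 25.42
tool_pos: [0.5211, -0.1441, 0.0773]
tool_rot: [5.1, 89.9, -92.6]
force: [-5.3, 1.1, 16.4]
grip_width: 0.0541
```

```bash
python3 floor.py
```

```text
tool z 0.0773 F [-5.3  1.1 16.4] floor top 0.0087 slopes deg [-0.22  0.07] 1692
```

Emit:
step_arm(
  deltas=[
    [0.24,-0.002,0,0,0],
    [0.24,-0.005,0,0,0],
    [0.24,-0.02,0,0,0],
    [0.24,-0.05,0,0,0],
    [0.24,-0.09,0,0,0],
    [0.24,-0.13,-0.02,0,0],
    [0.24,-0.15,-0.06,0,0],
    [0.24,-0.15,-0.06,0,0],
    [0.24,-0.15,-0.06,0,0],
    [0.24,-0.15,-0.06,0,0],
  ],
)

```text
time_s: 26.72
tool_pos: [0.4617, -0.1358, 0.2245]
tool_rot: [-134.3, 89.9, 128.0]
force: [0.3, 0.1, -0.7]
grip_width: 0.054
```

```bash
python3 floor.py; python3 look.py mid_cup,.521,-.144,.006,0 small_cup,.5587,.0924,.0517,.47;python3 -c "
import numpy as np,cv2;cv2.imwrite('pics/w10.png',np.load('last.npz')['p'][...,::-1])
from h import *
o=monitor.get_obs(); print(R.from_euler('xyz',o['tool_rot'],degrees=True).as_matrix().round(3),o['qpos'].round(1))
plan([.4723,.0892,.2],2)"
```

```text
tool z 0.2245 F [ 0.3  0.1 -0.7] floor top 0.0086 slopes deg [-0.14  0.07] 878
tool [ 0.4616 -0.1357  0.2244] F [-0.5  0.3  0.7] T [ 0.001 -0.014  0.002] 0.0543 26.825
mid_cup 0.68 3504 [ 0.5211 -0.1443  0.0047] yaw,tilt [-5.83  0.05] med 0.00038 grip [ 0.4534 -0.1373  0.0556]
small_cup 0.8 5613 [0.5587 0.0862 0.0527] yaw,tilt [-1.77 27.07] med 0.00058 grip [0.4723 0.0889 0.0725]
[[-0.001  0.991 -0.134]
 [ 0.001 -0.134 -0.991]
 [-1.    -0.001 -0.001]] [ 48.3  -0.4 -34.6 106.5  -0.3  73.9 -83.8]
shift [ 0.0248 -0.0194 -0.2244] turn -9.69 q7 -83.8
```

Emit:
step_arm(
  deltas=[
    [1,0,-0.012,-0.05,-2],
    [1,0,-0.025,-0.1,-5],
    [1,0,-0.037,-0.15,-8],
    [1,0,-0.049,-0.2,-9.7],
    [1,0,-0.049,-0.22,-9.7],
    [1,0,-0.049,-0.22,-9.7],
    [1,0,-0.049,-0.22,-9.7],
    [1,0,-0.049,-0.22,-9.7],
  ],
)

```text
time_s: 27.92
tool_pos: [0.4424, 0.0872, 0.225]
tool_rot: [-86.5, 90.0, -174.7]
force: [0.4, -0.3, -0.4]
grip_width: 0.0869
```

```bash
python3 look.py small_cup,.5587,.0924,.0517,.47 small_cup,.5587,.086,.0517,.47;python3 -c "
from h import *
p=np.load('last.npz')['p'];cv2.imwrite('pics/w11.png',p[...,::-1])
plan([.4723,.0892,.0725],1)"
```

```text
tool [0.4424 0.0873 0.2251] F [-0.  -0.4 -0.8] T [ 0.014 -0.008  0.002] 0.0867 27.975
small_cup 0.95 5147 [0.5588 0.0898 0.0527] yaw,tilt [ 0.48 26.95] med 0.00032 grip [0.4723 0.0891 0.0726]
small_cup 0.95 5147 [0.5588 0.0898 0.0527] yaw,tilt [ 0.46 26.95] med 0.00032 grip [0.4723 0.0891 0.0726]
shift [ 0.1526  0.03   -0.0005] turn 0.9 q7 -97.8
```

Emit:
step_arm(
  deltas=[
    [1,0.02,0.03,-0.0005,1.4],
    [1,0.06,0.03,-0.0005,1.4],
    [1,0.11,0.03,-0.0005,1.4],
    [1,0.14,0.03,-0.0005,1.4],
    [1,0.1525,0.03,-0.0005,1.4],
    [1,0.1525,0.03,-0.0005,1.4],
    [1,0.1525,0.03,-0.0005,1.4],
  ],
)

```text
time_s: 28.95
tool_pos: [0.4735, 0.0902, 0.0741]
tool_rot: [86.6, 89.9, -2.8]
force: [-0.2, -0.3, 0.1]
grip_width: 0.0871
```

Emit:
step_arm(
  deltas=[
    [-1,0,0,0,0],
    [-1,0,0,0,0],
    [-1,0,0,0,0],
    [-1,0,0,0,0],
    [-1,0,0,0,0],
    [-1,0,0,0,0],
    [-1,0,0,0,0],
    [-1,0,0,0,0],
    [-1,0,0,0,0],
    [-1,0,0,0,0],
    [-1,0,0,0,0],
  ],
  newtons=40,
)

```text
time_s: 30.32
tool_pos: [0.4723, 0.0901, 0.0727]
tool_rot: [-60.7, 90.0, -150.2]
force: [-0.5, -0.7, -0.4]
grip_width: 0.0152
```

Emit:
step_arm(
  deltas=[
    [-1,-0.02,0,0,0],
    [-1,-0.06,0,0,0],
    [-1,-0.1,0,0,0],
    [-1,-0.1,0.01,0.04,0],
    [-1,-0.1,0.02,0.09,0],
    [-1,-0.1,0.02,0.13,0],
    [-1,-0.1,0.02,0.13,0],
    [-1,-0.07,0.02,0.13,0],
    [-1,-0.04,0.02,0.13,0],
    [-1,-0.015,0.02,0.13,0],
    [-1,-0.015,0.02,0.13,0],
    [-1,-0.015,0.02,0.13,0],
  ],
)

```text
time_s: 31.82
tool_pos: [0.4943, -0.039, 0.0886]
tool_rot: [94.3, 89.9, 5.0]
force: [0.3, -0.5, -0.8]
grip_width: 0.0151
```

```bash
python3 look.py small_cup,.575,-.04,.07,.47;python3 -c "
from h import *
plan([.492,-.04,.059],0)"
```

```text
tool [ 0.4946 -0.0393  0.0889] F [ 0.3 -1.  -0. ] T [ 0.025  0.069 -0.012] 0.0154 31.875
small_cup 0.95 20657 [ 0.5817 -0.0383  0.0742] yaw,tilt [ 2.11 31.56] med 0.0006 grip [ 0.494  -0.0415  0.0872]
shift [ 0.03   -0.0027  0.0005] turn 0.6 q7 -95.6
```

Emit:
step_arm(
  deltas=[
    [-1,0.01,0,0,0.5],
    [-1,0.02,0,0,0.5],
    [-1,0.029,0,0,0.5],
    [-1,0.029,0,0,0.5],
    [-1,0.029,0,0,0.5],
  ],
)

```text
time_s: 32.55
tool_pos: [0.4938, -0.0396, 0.0587]
tool_rot: [168.4, 90.0, 78.5]
force: [-0.5, -0.0, -0.7]
grip_width: 0.0158
```

Emit:
step_arm(
  deltas=[
    [-1,0,0,0,0],
  ],
  newtons=20,
)

```text
time_s: 32.67
tool_pos: [0.494, -0.0397, 0.059]
tool_rot: [70.5, 90.0, -19.4]
force: [0.1, -0.2, -0.8]
grip_width: 0.0156
```

```bash
python3 look.py small_cup,.575,-.04,.04,.5
```

```text
tool [ 0.494  -0.0397  0.059 ] F [ 0.1 -1.  -0.8] T [ 0.033  0.079 -0.019] 0.0158 32.725
small_cup 0.56 20619 [ 0.5814 -0.0404  0.0445] yaw,tilt [ 0.26 31.52] med 0.00061 grip [ 0.4936 -0.0408  0.0575]
```

Emit:
step_arm(
  deltas=[
    [-1,0,0,0,0],
  ],
  newtons=10,
)

```text
time_s: 32.9
tool_pos: [0.4938, -0.0397, 0.0589]
tool_rot: [54.4, 90.0, -35.6]
force: [0.2, 0.0, -2.2]
grip_width: 0.016
```

Emit:
step_arm(
  deltas=[
    [-1,0,0,0,0],
  ],
  newtons=7,
)

```text
time_s: 33.02
tool_pos: [0.4938, -0.0397, 0.0589]
tool_rot: [56.2, 90.0, -33.7]
force: [-0.1, 0.1, -1.1]
grip_width: 0.0157
```

Emit:
step_arm(
  deltas=[
    [-1,0,0,0,0],
    [-1,0,0,0,0],
  ],
  newtons=5,
)

```text
time_s: 33.28
tool_pos: [0.4938, -0.0397, 0.0588]
tool_rot: [56.8, 90.0, -33.1]
force: [0.0, -1.1, 0.2]
grip_width: 0.0163
```

```bash
python3 look.py small_cup,.565,-.04,.005,.05
```

```text
tool [ 0.4938 -0.0397  0.0588] F [-0.3 -0.6 -0.3] T [-0.025 -0.018 -0.024] 0.016 33.325
small_cup 0.79 12611 [ 0.5631 -0.0403  0.0044] yaw,tilt [-1.1   2.92] med 0.00063 grip [ 0.4923 -0.039   0.0579]
```

Emit:
step_arm(
  deltas=[
    [-1,0,0,0,0],
    [-1,0.0005,0,0,0],
    [-1,0.001,0,0,0],
    [-1,0.001,0,0,0],
  ],
  newtons=3,
)

```text
time_s: 33.88
tool_pos: [0.4933, -0.0397, 0.0578]
tool_rot: [-70.1, 90.0, -160.0]
force: [-2.5, 0.3, 3.1]
grip_width: 0.0157
```

```bash
python3 look.py small_cup,.565,-.04,.0,.0
```

```text
tool [ 0.4934 -0.0397  0.0578] F [-2.9  0.8  3.2] T [ 0.011  0.616 -0.052] 0.0157 33.925
small_cup 0.91 12916 [ 0.5612 -0.0403  0.0008] yaw,tilt [-0.54  0.4 ] med 0.00032 grip [ 0.4928 -0.0396  0.0573]
```

Emit:
step_arm(
  deltas=[
    [-0.5,0,0,0,0],
    [-0.5,0,0,0,0],
    [-0.5,0,0,0,0],
    [-1,0,0,0,0],
    [-1,0,0,0,0],
    [-1,0,0,0,0],
    [-1,0,0,0,0],
  ],
  newtons=50,
)

```text
time_s: 34.85
tool_pos: [0.4937, -0.0397, 0.0577]
tool_rot: [40.5, 90.0, -49.4]
force: [-0.0, 0.1, 0.2]
grip_width: 0.0149
```

Emit:
step_arm(
  deltas=[
    [-1,0,0,0,0],
    [-1,-0.02,0,0,0],
    [-1,-0.06,0,0,0],
    [-1,-0.1,-0.02,0,2],
    [-1,-0.12,-0.05,0,5],
    [-1,-0.12,-0.05,0,8],
    [-1,-0.12,-0.05,0,8],
    [-1,-0.12,-0.05,0,8],
    [-1,-0.12,-0.05,0,8],
  ],
)

```text
time_s: 35.98
tool_pos: [0.4435, -0.0395, 0.1773]
tool_rot: [-122.7, 89.9, 139.4]
force: [-0.3, 0.4, -1.2]
grip_width: 0.0154
```

```bash
python3 look.py small_cup,.506,-.05,.12,0 mid_cup,.521,-.144,.005,0; python3 -c "
from h import *
p=np.load('last.npz')['p'];cv2.imwrite('pics/w12.png',p[...,::-1])
o=monitor.get_obs();print(o['qpos'].round(1))"
```

```text
tool [ 0.4436 -0.0395  0.1773] F [ 0.5  0.4 -1. ] T [0.007 0.044 0.041] 0.0148 36.025
small_cup 0.66 12966 [ 0.5099 -0.0492  0.1196] yaw,tilt [-8.57 -0.51] med 0.00032 grip [ 0.4432 -0.0392  0.1772]
mid_cup 0.69 5937 [ 0.5209 -0.144   0.0047] yaw,tilt [-7.    0.04] med 0.00035 grip [ 0.4533 -0.1357  0.0556]
[ 48.8  -3.5 -45.1 114.2  -2.7  68.3 -93.1]
```

View pics/w12.png

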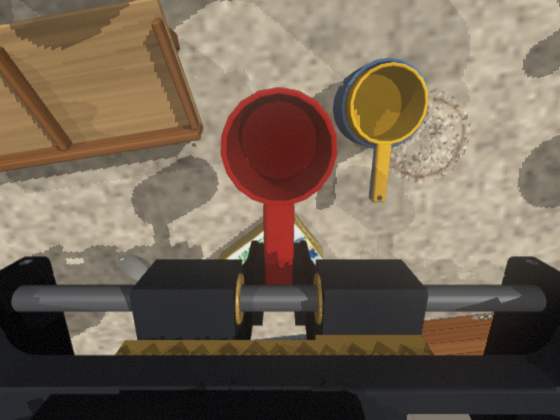

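```bash
python3 - <<'E'
from h import *
o=monitor.get_obs(); plan(o['tool_pos']+[.011,-.0956,-.052],-7.8)
E
```

```text
shift [0.0519 0.024  0.0932] turn -0.09 q7 -93.1
```

Emit:
step_arm(
  deltas=[
    [-1,0,0.008,0.03,0],
    [-1,0,0.016,0.06,0],
    [-1,0,0.024,0.0924,0],
    [-1,0.02,0.024,0.0924,0],
    [-1,0.04,0.024,0.0924,0],
    [-1,0.048,0.024,0.0924,0],
    [-1,0.052,0.024,0.0924,0],
    [-1,0.052,0.024,0.0924,0],
    [-1,0.052,0.024,0.0924,0],
    [-1,0.052,0.024,0.0924,0],
  ],
)

```text
time_s: 37.38
tool_pos: [0.455, -0.1347, 0.1262]
tool_rot: [61.1, 89.9, -36.8]
force: [1.2, 0.1, -1.1]
grip_width: 0.0154
```

```bash
python3 look.py small_cup,.521,-.144,.068,0
```

```text
tool [ 0.455  -0.1347  0.1262] F [-0.7  0.6 -1.5] T [ 0.043  0.067 -0.025] 0.0149 37.425
small_cup 0.84 12780 [ 0.5215 -0.1445  0.0687] yaw,tilt [-8.66 -0.39] med 0.00032 grip [ 0.4546 -0.1343  0.1262]
```

Emit:
step_arm(
  deltas=[
    [-1,0.004,-0.0006,-0.0004,0],
    [-1,0.01,-0.0006,-0.0004,0],
    [-1,0.014,-0.0006,-0.0004,0],
    [-1,0.018,-0.0006,-0.0004,0],
    [-1,0.022,-0.0006,-0.0004,0],
    [-1,0.026,-0.0006,-0.0004,0],
    [-1,0.03,-0.0006,-0.0004,0],
    [-1,0.03,-0.0006,-0.0004,0],
  ],
)

```text
time_s: 38.48
tool_pos: [0.4539, -0.134, 0.0954]
tool_rot: [-107.0, 90.0, 155.1]
force: [-0.1, 0.3, -1.2]
grip_width: 0.0152
```

Emit:
step_arm(
  deltas=[
    [-1,0.004,0,0,0],
    [-1,0.008,0,0,0],
    [-1,0.012,0,0,0],
    [-1,0.016,0,0,0],
    [-1,0.02,0,0,0],
    [-1,0.023,0,0,0],
    [-1,0.025,0,0,0],
    [-1,0.025,0,0,0],
  ],
)

```text
time_s: 39.48
tool_pos: [0.4541, -0.1341, 0.0706]
tool_rot: [-98.0, 90.0, 164.0]
force: [0.1, 0.4, -1.0]
grip_width: 0.0153
```

```bash
python3 look.py small_cup,.521,-.144,.014,0
```

```text
tool [ 0.4542 -0.1341  0.0708] F [ 0.4  0.2 -1.9] T [ 0.041  0.1   -0.025] 0.015 39.525
small_cup 0.9 12879 [ 0.5204 -0.1438  0.013 ] yaw,tilt [-8.64 -0.48] med 0.00032 grip [ 0.4537 -0.1337  0.0706]
```

Underside 0.013, seat expected at 0.0087 in camera terms; lower the rest gently.

Emit:
step_arm(
  deltas=[
    [-1,0.001,0,0,0],
    [-1,0.002,0,0,0],
    [-1,0.003,0,0,0],
    [-1,0.004,0,0,0],
    [-1,0.004,0,0,0],
  ],
)

```text
time_s: 40.2
tool_pos: [0.4541, -0.1341, 0.0666]
tool_rot: [-93.6, 90.0, 168.5]
force: [-0.5, 0.3, -1.7]
grip_width: 0.0153
```

```bash
python3 look.py small_cup,.521,-.144,.01,0
```

```text
tool [ 0.4541 -0.1341  0.0667] F [ 0.8 -0.3 -1.1] T [ 0.071  0.07  -0.057] 0.015 40.25
small_cup 0.93 12637 [ 0.5204 -0.1439  0.009 ] yaw,tilt [-6.78 -0.46] med 0.00032 grip [ 0.4534 -0.1359  0.0666]
```

Loosen so it settles, open, and retreat straight up.

Emit:
step_arm(
  deltas=[
    [-1,0.0003,0,0,0],
    [-1,0.0003,0,0,0],
    [-1,0.0003,0,0,0],
  ],
  newtons=4,
)

```text
time_s: 40.67
tool_pos: [0.4542, -0.1341, 0.0665]
tool_rot: [3.3, 90.0, -94.6]
force: [-0.3, -0.2, 0.8]
grip_width: 0.0158
```

Emit:
step_arm(
  deltas=[
    [-0.2,0,0,0,0],
    [-0.2,0,0,0,0],
    [-0.2,0,0,0,0],
    [-0.2,0,0,0,0],
    [-0.2,-0.02,0,0,0],
    [-0.2,-0.05,0,0,0],
    [-0.2,-0.09,0,0,0],
    [-0.2,-0.14,0,0,0],
    [-0.2,-0.14,0,0,0],
    [-0.2,-0.14,0,0,0],
    [-0.2,-0.14,0,0,0],
  ],
)

```text
time_s: 42.05
tool_pos: [0.4533, -0.1338, 0.205]
tool_rot: [-106.6, 89.9, 155.5]
force: [0.9, 0.4, -0.2]
grip_width: 0.0348
```

```bash
python3 look.py small_cup,.521,-.144,.01,0 mid_cup,.521,-.144,.005,0;python3 floor.py; python3 look.py small_cup,.521,-.144,.01,0;python3 blue.py|grep scene; python3 -c "
from h import *
p=np.load('last.npz')['p'];cv2.imwrite('pics/w13.png',cv2.resize(p[50:290,160:400],None,fx=2.5,fy=2.5,interpolation=cv2.INTER_CUBIC)[...,::-1])"
```

```text
tool [ 0.4533 -0.1338  0.2051] F [-0.7  0.4  0.4] T [0.024 0.006 0.016] 0.0347 42.1
small_cup 0.95 3596 [ 0.5206 -0.144   0.0087] yaw,tilt [-6.98  0.03] med 0.00038 grip [ 0.4531 -0.1358  0.0656]
mid_cup 0.74 654 [ 0.5221 -0.1433  0.0131] yaw,tilt [383.22   4.33] med 0.00062 grip [ 0.4563 -0.1715  0.0588]
tool z 0.2054 F [-0.3 -0.3  0.5] floor top 0.0126 slopes deg [-0.22  0.07] 1038
tool [ 0.4539 -0.134   0.2058] F [-0.3 -0.7  0. ] T [0.068 0.019 0.023] 0.0347 42.3
small_cup 0.85 3759 [ 0.5206 -0.1442  0.0087] yaw,tilt [-7.26  0.06] med 0.00039 grip [ 0.4531 -0.1356  0.0656]
scene 0.59 194 [ 0.5213 -0.1425] yaw -7.7 z 0.0029 med 0.77 handle n 2 -11.3
```

```bash
python3 -c "
from cell import env
print(env.sign_off())"
```

```text
the job is handed in; nothing more can be done
None
```

The nest is built and handed in at about 42 s of the 72 s allowed: the yellow cup sits in the blue one, and the red cup sits in the yellow one. I took each leaning cup by its handle and let it swing upright on the worktop by easing the grip. Then I lowered it in.

- **Yellow in blue:** I pressed its rim with both fingers, up to about 16 N. It slid most of the way down under about 1–2 N, with no clear snap past the tongues. After that it did not move, and the wrist camera put its underside at 4.0 mm after taking off the camera's 0.7 mm height offset, which is the seated height. It was upright within 0.3°.
- **Red in yellow:** its underside measured 8.0 mm with the same correction, again the seated height, and it was upright within 0.1°.
- **Handles:** the red handle read −7.0° and −7.3°, and the yellow −7.0° in its last full view. The yellow was mostly hidden once the red was in, so its last fit meant nothing. Earlier yellow readings ran from −5.8° to −8.3°.
- **Blue cup:** its centre stayed within about 1 mm in the wrist and scene cameras. Its handle angle was less certain, with most readings between −7° and −10° and a few scene-camera ones near −12°.
- **Not checked by eye:** the final close-up was refused by the picture limit, so the finished nest rests on measured fits. I made no separate check on the other things on the worktop, but no unexpected contact force showed up.

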